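Load the wound filter cartridge into its holder

TASK

Slide the string-wound filter cartridge off its leaning post on the drying rack and stand it upright, fully home, in the square pocket of the holder block. Then lay the flat spacer ring on top of the cartridge and the end disc, knob up, on top of the ring, each centred and lying flat. Lower the cartridge in rather than dropping it, and leave the bare cores on their posts and the bottle and tape roll where they are.

Things in the scene. Friction and masses are not known exactly. Their poses are not given: they have to be found in the camera images.
- rack: fixed rack, base 130 x 260 mm; a slanted plate carries 3 parallel posts, 24 mm thick, 100 mm long, at y = -80, 0, 80 mm. Origin: centre of underside. Posts start at x = 0, z = 55 mm on the plate and lean 25 deg from vertical to the rack's -x (direction (-0.423, 0, 0.906)). One carries the cartridge, the others a bare core each; which is which varies
- cartridge: string-wound filter cartridge: off-white wound hollow cylinder 62 mm in diameter, 90 mm long, plain 29 mm bore right through, about 0.22 kg; much fatter than the cores. Starts on a rack post against the slanted plate, the post showing 10 mm beyond it. Origin: centre of its lower end, z along the bore to the upper end. Either end may go down
- cartridge_mid (a point): centre of the cartridge, midway along its bore (45 mm from each end), axes as the cartridge
- holder: fixed grey holder block 104 x 104 x 45 mm with a square pocket in its top, 67 mm wide and 35 mm deep, chamfered mouth. Origin at the centre of its underside, z up, sides along x and y. The seated cartridge stands 55 mm proud of it
- pocket_floor (a point): centre of the pocket's floor, 10 mm above the bench, axes as the holder
- spacer: white plastic flat spacer ring, loose: 62 mm outside, 30 mm hole, 14 mm thick, lying on the bench. Origin at the centre of its underside. Both faces are alike
- spacer_mid (a point): centre of the spacer ring, 7 mm from each face, axes as the ring
- end_disc: aluminium end disc, loose: 62 mm in diameter, 8 mm thick, with a round knob 22 mm in diameter and 27 mm tall in the middle of its top (35 mm in all), lying on the bench knob up. Origin at the centre of its underside, z up through the knob
- core_a: bare cartridge core, loose: perforated white plastic tube 40 mm in diameter, 29 mm bore, 90 mm long, on a rack post. To be left there. Origin at the centre of its lower end, z along the bore
- core_b: a second bare core like core_a, on another post. To be left there
- bottle: bottle with an orange cap, 66 mm in diameter and 185 mm tall, standing beside the holder. To be left alone. Origin at the centre of its underside
- tape_roll: roll of tape lying flat on the bench, 92 mm outside, 76 mm inside, 24 mm high. To be left alone. Origin at the centre of its underside
Mind the look-alikes: they are no part of the job. Several things have the shape of the holder; the one meant has the colours described above. Several things have the shape of the spacer; the one meant has the colours described above.

How it is judged:
On the way, in this order (a step that is already met when the one before it is completed fails the run):
1. the cartridge is off its post, clear of the rack (distance between cartridge_mid and rack above 0.22 m), for 0.05 s.
2. the cartridge stands upright, fully home in the holder's pocket (horizontal distance between cartridge_mid and pocket_floor below 0.006 m and z of cartridge_mid in the frame of pocket_floor between 0.04 and 0.049 m and angle between the z axis of cartridge_mid and the z axis of holder, either way round below 0.06 rad), for 0.2 s.
3. the spacer ring lies flat and centred on the seated cartridge (all of step 2 and horizontal distance between spacer_mid and cartridge_mid below 0.008 m and z of spacer_mid in the frame of pocket_floor between 0.092 and 0.101 m and angle between the z axis of spacer_mid and the z axis of holder, either way round below 0.07 rad), for 0.2 s.
4. the end disc lies flat and centred on the ring, knob up (all of step 3 and horizontal distance between end_disc and cartridge_mid below 0.008 m and z of end_disc in the frame of pocket_floor between 0.099 and 0.108 m and angle between end_disc's own z axis and vertical below 0.07 rad), for 0.2 s.
At the end, for the whole second after the job is handed in: Cartridge on the pocket floor within 4 mm, 6 mm of its centre and 3.4 deg upright; ring on it, disc on the ring knob up, each within 4 deg flat, 4 mm in height and 8 mm of the cartridge axis; all at rest; cores, bottle and tape roll within 30 mm of their starts (all of step 4 and linear speed of each of cartridge, spacer, end_disc below 0.02 m/s and distance of each of core_a, core_b, bottle, tape_roll from where it was at the start of the episode below 0.03 m); the robot touches nothing.
It fails at once if a bare core, the bottle or the tape roll is moved more than 30 mm (distance of any of core_a, core_b, bottle, tape_roll from where it was at the start of the episode above 0.03 m).
It fails at once if the cartridge hits the holder with more than 80 N (contact force between cartridge and holder above 80 N).
It also fails if it takes over 67 s, if anything falls off the work surface, if the arm or the gripper's body presses on something with over 40 N, if the wrist force passes 120 N, or if a joint passes its speed limit or range.

ROBOT

A 6-joint arm with a two-finger parallel gripper is mounted at the origin on the work surface. World frame = base frame: x ahead of the robot, y to its left, z up, the work surface at z = 0. Lengths are in m, angles in rad, forces in N, time in s.
With the tool pointing down it reaches from about 0.375 to 0.925 m from the base axis. Payload 5.7 kg.
Tool frame: the origin (TCP) lies midway between the tips of the shut fingers; the grasp point (between the pads) lies 19 mm behind it; z points along the fingers, y is the line along which they close (so a half turn about z gives the same grasp; the last joint's range is limited). The gripper opens to 85 mm and grips with 20 to 120 N. Pads are 22 mm wide; open, the fingers measure 114 mm over their backs; the gripper's body (76 mm by 85 mm) begins 54 mm behind the grasp point. The pads swing forward as they close: fully open they stand 13 mm farther back than shut.
Start: joints at [1.128, 0.359, 1.51, -0, 1.272, -0.115], TCP at [0.193, 0.568, 0.231] pointing down, gripper open.
Joint ranges: [-2.97, 2.97], [-1.01, 2.36], [0.21, 2.38], [-0.96, 4.11], [0.2, 2.71], [-2.98, 2.98]. Speed limits (rad/s): [2.39, 2.39, 3.14, 3.14, 3.14, 3.14].

INTERFACE

Orientations are given as a 3x3 rotation matrix whose columns are the frame's x, y, z axes.
In Python, from workcell import arm gives the robot as it stands. Calls block until the motion is done:
- arm.movep(position, orientation): joint-space move of the TCP to a pose.
- arm.move_linear(position, rot=None, velocity=0.15): straight line of the TCP; rot=None keeps the orientation; velocity is the mean speed in m/s.
- arm.goto_joints(angles): joint-space move.
- arm.gripper_to(opening, newtons=None): opening from 0.0 (shut) to 1.0 (fully open); newtons is the grip in N (None keeps the last); returns when the fingers have stopped.
- arm.wait(seconds).
- arm.ik(position, orientation): joint angles nearest the present ones, or None.
- arm.capture(name): name is "scene" or "top" or "wrist"; returns the picture (384x512x3 uint8, blue, green, red); there is no depth.
- arm.camera_params(name): a dict with "camera_matrix" (3x3 intrinsics, pixels), "k1" (the pictures are not rectified: a ray, as slopes to the right and down, at radius r is drawn at 1 + k1 r^2 times it, then the intrinsics apply), "R" (3x3) and "t" (3): a world point X has camera coordinates R X + t; the wrist camera has in their place "tool_from_camera" (4x4, takes a point from camera to tool coordinates, whose origin is the TCP and whose axes are the flange's). Camera axes: x right, y down, z forward; pixel columns grow to the right and rows downward; lengths in m; the calibration is good to about 2 mm. A picture is of the moment at which its call begins: read the wrist's pose just before it. camera_params takes no time and is no camera call.
A pose or a line that the arm cannot do raises arm.MotionError and nothing moves.
- arm.close_job(): hands the job in; it is judged then, once.
Readings, each from a call of its own:
- arm.current_clock(): time.
- arm.current_q(): joint angles.
- arm.current_joint_velocities(): joint speeds.
- arm.current_tau(): joint torques, N m.
- arm.current_ee_pos(): TCP position.
- arm.current_tool_rot(): TCP orientation.
- arm.current_wrist_force(): force on the tool from outside, world axes, zero at the start.
- arm.current_ft_torque(): the same for the moment, N m.
- arm.current_grip_width(): opening from 0.0 (shut) to 1.0 (fully open).
- arm.current_grip_force(): force on a finger pad.
Only numpy, scipy, OpenCV 4.12 (cv2) and the standard library are available. Lean on these libraries where they do the work, as an engineer would, in place of code of your own. Each camera call takes 0.05 s, during which the arm holds its last target. There are 200 camera calls.

## Working session

There is one attempt and no reset: what is moved stays moved. The work goes in short steps, each a Python script; the robot and the scene stay as the last script left them, time stands still between calls to the robot, and variables do not carry over. Pictures are saved under pics/ and viewed, at most 10 in all, crops included, and the job is handed in when it is done.

```bash
mkdir -p pics; ls; python3 - <<'E'
from workcell import arm
import cv2,numpy as np
for n in ["scene","top"]:
    im=arm.capture(n); cv2.imwrite(f"pics/{n}0.png",im)
    p=arm.camera_params(n); print(n,p)
print(arm.camera_params("wrist"))
a=cv2.imread("pics/scene0.png");b=cv2.imread("pics/top0.png")
print(arm.current_clock())
E
```

```text
pics
scene {'camera_matrix': array([[349.56487268,   0.        , 252.43603111],
       [  0.        , 349.56487268, 191.70136304],
       [  0.        ,   0.        ,   1.        ]]), 'k1': 0.02048741782935189, 'R': array([[-0.87343869,  0.48681793,  0.01063726],
       [ 0.28283084,  0.52498961, -0.80274069],
       [-0.39637302, -0.69813624, -0.59623337]]), 't': array([ 0.49714531, -0.10288165,  1.14673894])}
top {'camera_matrix': array([[485.86505656,   0.        , 257.39832754],
       [  0.        , 485.86505656, 192.39038482],
       [  0.        ,   0.        ,   1.        ]]), 'k1': -0.007305197337423842, 'R': array([[ 0.01149194, -0.9999195 ,  0.00537883],
       [-0.99069982, -0.01211501, -0.13552527],
       [ 0.13557952, -0.00377136, -0.99075929]]), 't': array([0.02231131, 0.58654698, 1.54872306])}
{'camera_matrix': array([[311.60395336,   0.        , 256.11989271],
       [  0.        , 311.60395336, 193.06166956],
       [  0.        ,   0.        ,   1.        ]]), 'k1': -0.08182562868842051, 'tool_from_camera': array([[-8.27142386e-04, -9.64290863e-01, -2.64844196e-01,
         6.76663932e-02],
       [ 9.99999223e-01, -5.50578055e-04, -1.11848536e-03,
         3.56485712e-04],
       [ 9.32727810e-04, -2.64844915e-01,  9.64290569e-01,
        -1.42709784e-01],
       [ 0.00000000e+00,  0.00000000e+00,  0.00000000e+00,
         1.00000000e+00]])}
0.1
```

View pics/scene0.png

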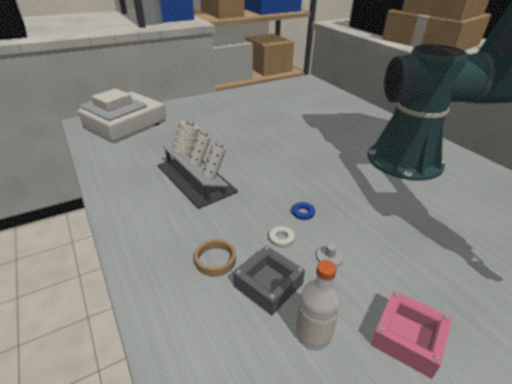

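View pics/top0.png

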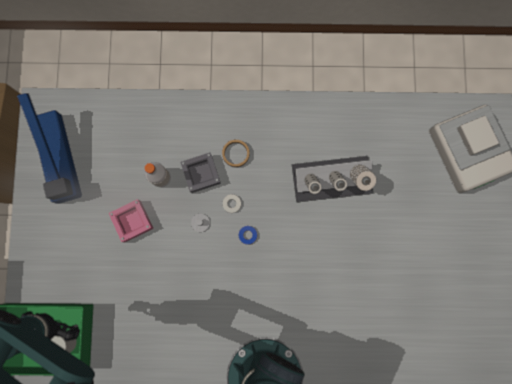

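The top view shows the grey holder near (201,173), white spacer (232,204), end disc (200,222), bottle (155,175), tape (236,153), and the rack around (333,179) with the fat cartridge on its right-hand post (366,180). The pink block and blue ring are the look-alikes.

```bash
cat > h.py <<'E'
from workcell import arm
import cv2,numpy as np
DOWN=lambda a: np.array([[np.cos(a),np.sin(a),0],[np.sin(a),-np.cos(a),0],[0,0,-1.]])  # tool x at angle a
def cam(n,pose=None):
    p=arm.camera_params(n);K=p["camera_matrix"];k=p["k1"]
    if n=="wrist":
        pos,R=pose;T=p["tool_from_camera"];Rc=R@T[:3,:3];c=pos+R@T[:3,3]
    else: Rc=p["R"].T;c=-Rc@p["t"]
    return K,k,Rc,c
def rays(C,uv):
    K,k,Rc,c=C;uv=np.atleast_2d(np.array(uv,float))
    d=cv2.undistortPoints(uv[:,None],K,np.array([k,0,0,0,0]))[:,0]
    d=np.c_[d,np.ones(len(d))]@Rc.T
    return c,d
def onplane(C,uv,z):
    c,d=rays(C,uv);return c+d*((z-c[2])/d[:,2])[:,None]
def proj(C,X):
    K,k,Rc,c=C
    rv=cv2.Rodrigues(Rc.T)[0]
    return cv2.projectPoints(np.atleast_2d(np.array(X,float)),rv,-Rc.T@c,K,np.array([k,0,0,0,0]))[0][:,0]
def shoot(name):
    pose=(np.array(arm.current_ee_pos()),np.array(arm.current_tool_rot()))
    im=arm.capture("wrist");cv2.imwrite(f"pics/{name}.png",im);np.savez(f"pics/{name}.npz",p=pose[0],R=pose[1]);return im,cam("wrist",pose)
def load(name):
    z=np.load(f"pics/{name}.npz");return cv2.imread(f"pics/{name}.png"),cam("wrist",(z["p"],z["R"]))
E
python3 - <<'E'
from h import *
C=cam("top");print(C[3])
for n,uv,z in [("holder",(201,173),.045),("spacer",(232,204),.014),("disc",(200,224),.008),("bottlecap",(151,168),.185),("tape",(236,153),.024),("cart",(366,180),.14)]: print(n,onplane(C,uv,z))
print(onplane(C,[(292,163),(368,157),(375,193),(296,201)],0.01))
E
```

```text
[0.37086045 0.03525632 1.61378369]
holder [[0.64737385 0.21472251 0.045     ]]
spacer [[0.54995008 0.11282673 0.014     ]]
disc [[0.48285572 0.21760705 0.008     ]]
bottlecap [[0.63600348 0.3483685  0.185     ]]
tape [[0.72028074 0.10217561 0.024     ]]
cart [[ 0.61510591 -0.30408235  0.14      ]]
[[ 0.691445   -0.0859918   0.01      ]
 [ 0.71528547 -0.34226183  0.01      ]
 [ 0.59307427 -0.36327495  0.01      ]
 [ 0.56300486 -0.09953137  0.01      ]]
```

```bash
python3 - <<'E'
from h import *
print(np.round(arm.current_tool_rot(),2))
L=lambda psi:np.array([-np.sin(np.radians(25))*np.cos(psi),-np.sin(np.radians(25))*np.sin(psi),np.cos(np.radians(25))])
psi=.09;l=L(psi);ry=np.array([-np.sin(psi),np.cos(psi),0])
cart=np.array([.645,-.22,.055])-.08*ry+.1*l
for s in(1,-1):
    R=np.c_[s*ry,np.cross(-l,s*ry),-l]
    print("grasp",s,[arm.ik(cart+l*d,R) for d in(-.03,.1,.2)])
for a in np.arange(-np.pi,np.pi,np.pi/4): 
    for p in ([.65,.215,.2],[.6,.17,.27]): print(a,p,arm.ik(p,DOWN(a)))
E
```

```text
[[-0.95  0.32 -0.  ]
 [ 0.32  0.95 -0.  ]
 [ 0.   -0.   -1.  ]]
grasp 1 [array([-0.71939736,  0.48026755,  1.74238899,  0.51260631,  0.67353909,
       -1.17463863]), array([-0.79596092,  0.27814654,  1.71498516,  0.42821332,  0.90799862,
       -1.11118033]), array([-0.8628998 ,  0.14703586,  1.64931878,  0.3939973 ,  1.11371992,
       -1.08721296])]
grasp -1 [array([-0.71939736,  0.48026755,  1.74238899,  0.51260631,  0.67353909,
        1.96695403]), array([-0.79596092,  0.27814654,  1.71498516,  0.42821332,  0.90799862,
        2.03041232]), array([-0.8628998 ,  0.14703586,  1.64931878,  0.3939973 ,  1.11371992,
        2.0543797 ])]
-3.141592653589793 [0.65, 0.215, 0.2] [ 2.18632861e-01  5.05516244e-01  1.34737673e+00 -4.44089210e-16
  1.28869968e+00 -1.35216347e+00]
-3.141592653589793 [0.6, 0.17, 0.27] [ 1.65386781e-01  3.62476033e-01  1.40604988e+00 -4.44089210e-16
  1.37306674e+00 -1.40540955e+00]
-2.356194490192345 [0.65, 0.215, 0.2] [ 2.18632861e-01  5.05516244e-01  1.34737673e+00 -4.44089210e-16
  1.28869968e+00 -2.13756163e+00]
-2.356194490192345 [0.6, 0.17, 0.27] [ 1.65
[... 1002 characters left out ...]
+00  1.00403102e+00]
0.7853981633974483 [0.6, 0.17, 0.27] [ 1.65386781e-01  3.62476033e-01  1.40604988e+00 -4.44089210e-16
  1.37306674e+00  9.50784944e-01]
1.5707963267948966 [0.65, 0.215, 0.2] [ 2.18632861e-01  5.05516244e-01  1.34737673e+00 -4.44089210e-16
  1.28869968e+00  2.18632861e-01]
1.5707963267948966 [0.6, 0.17, 0.27] [ 1.65386781e-01  3.62476033e-01  1.40604988e+00 -4.44089210e-16
  1.37306674e+00  1.65386781e-01]
2.356194490192345 [0.65, 0.215, 0.2] [ 2.18632861e-01  5.05516244e-01  1.34737673e+00 -4.44089210e-16
  1.28869968e+00 -5.66765302e-01]
2.356194490192345 [0.6, 0.17, 0.27] [ 1.65386781e-01  3.62476033e-01  1.40604988e+00 -4.44089210e-16
  1.37306674e+00 -6.20011383e-01]
```

```bash
python3 - <<'E'
from h import *
arm.movep([.58,.17,.27],DOWN(np.pi)); shoot("w1")
psi=.09;a=np.radians(25);l=np.array([-np.sin(a)*np.cos(psi),-np.sin(a)*np.sin(psi),np.cos(a)]);ry=np.array([-np.sin(psi),np.cos(psi),0])
cart=np.array([.645,-.22,.055])-.08*ry+.1*l
arm.movep(cart+.13*l,np.c_[ry,np.cross(-l,ry),-l]); shoot("w2")
print(arm.current_clock())
E
```

```text
3.9583
```

View pics/w1.png

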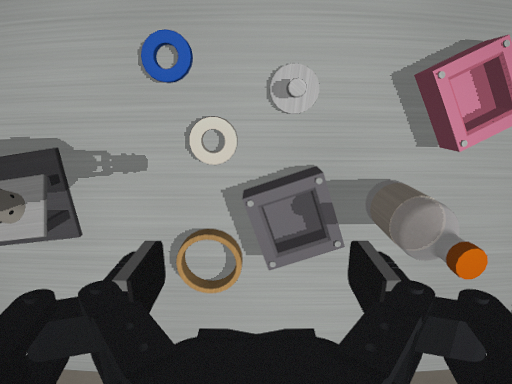

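View pics/w2.png

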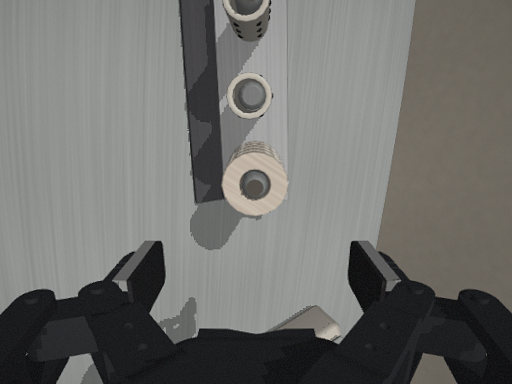

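w1 shows the holder (pocket centre ≈(294,218), corner screws ≈(250,204),(320,181),(338,244),(272,265)), the spacer (213,140) and the disc (294,88). w2 looks down the posts: the cartridge end face is ≈(255,184) and the middle core's post ≈(250,95).

```bash
python3 - <<'E'
from h import *
im,C=load("w1");g=cv2.cvtColor(im,cv2.COLOR_BGR2GRAY)
# screws: brightest blob near guesses
S=[]
for u,v in [(250,204),(320,181),(338,244),(272,265)]:
    w=g[v-6:v+7,u-6:u+7].astype(float);ww=np.clip(w-np.percentile(w,85),0,None);yy,xx=np.mgrid[-6:7,-6:7]
    S.append((u+(ww*xx).sum()/ww.sum(),v+(ww*yy).sum()/ww.sum()))
S=np.array(S);P=onplane(C,S,.045);print("screws",S.round(1).tolist(),P[:,:2].round(4).tolist(),"centre",P.mean(0))
print("sides",[np.linalg.norm(P[i]-P[i-1]).round(4) for i in range(4)],"yaw",[np.arctan2(*(P[i]-P[i-1])[[1,0]]).round(3) for i in range(4)])
vis=im.copy()
hsv=cv2.cvtColor(im,cv2.COLOR_BGR2HSV)
print("pix",hsv[140,195],hsv[75,310],hsv[60,350],hsv[130,330])
def fit(mask,near,z,lab):
    cs,_=cv2.findContours(mask,cv2.RETR_EXTERNAL,cv2.CHAIN_APPROX_NONE)
    cs=[c for c in cs if cv2.contourArea(c)>150 and cv2.pointPolygonTest(cv2.convexHull(c),near,True)>-8]
    for c in cs:
        e=cv2.fitEllipse(cv2.convexHull(c));print(lab,e,cv2.contourArea(c),onplane(C,e[0],z));cv2.ellipse(vis,e,(0,0,255),1)
m=((g>185)&(hsv[...,1]>12)).astype(np.uint8)*255
roi=np.zeros_like(m);cv2.circle(roi,(213,140),34,255,-1)
fit(m&roi,(213.,140.),.009,"spacer")
roi[:]=0;cv2.circle(roi,(294,88),34,255,-1)
print("g",g[88,262:328].tolist());print(g[55:120,294].tolist());print("sp",g[140,180:245].tolist());print(hsv[140,180:245,1].tolist());print("dsat",hsv[75,262:328,1].tolist())
im2,C2=load("w2");h2=cv2.cvtColor(im2,cv2.COLOR_BGR2HSV);g2=cv2.cvtColor(im2,cv2.COLOR_BGR2GRAY)
print("w2",g2[185,215:295].tolist());print(h2[185,215:295,1].tolist());print("mid",g2[95,222:278].tolist())
big=np.hstack([cv2.resize(im[50:275,180:360],None,fx=2.3,fy=2.3,interpolation=cv2.INTER_CUBIC),cv2.resize(im2[60:225,205:305],(320,528),interpolation=cv2.INTER_CUBIC).copy()[:517]])
cv2.imwrite("pics/z.png",big)
E
```

```text
screws [[249.9, 203.2], [319.0, 180.2], [339.5, 248.0], [272.1, 268.1]] [[0.6264, 0.1627], [0.5972, 0.2468], [0.6873, 0.2787], [0.7161, 0.1915]] centre [0.65678038 0.21990755 0.045     ]
sides [np.float64(0.0942), np.float64(0.089), np.float64(0.0956), np.float64(0.0919)] yaw [np.float64(-2.831), np.float64(1.905), np.float64(0.34), np.float64(-1.252)]
pix [ 23  22 200] [  0   0 169] [ 60   3 155] [ 60   5 158]
spacer ((212.60919189453125, 140.09420776367188), (45.894920349121094, 47.242759704589844), 138.751708984375) 1645.0 [[0.55255848 0.11424946 0.009     ]]
g [155, 156, 156, 160, 140, 107, 108, 103, 145, 150, 119, 116, 122, 121, 120, 122, 123, 124, 122, 120, 123, 121, 125, 123, 90, 71, 111, 163, 175, 173, 172, 176, 178, 176, 175, 175, 176, 175, 173, 173, 174, 173, 177, 180, 166, 176, 170, 172, 172, 170, 170, 171, 169, 172, 172, 172, 172, 163, 158, 159, 159, 158, 158, 159, 159, 160]
[157, 156, 156, 157, 154, 154, 156, 151, 145, 173, 172, 170, 168, 168, 170, 168, 168, 168, 168, 170, 169, 170, 171, 140, 170, 177, 174, 174, 174, 179, 177, 174, 176, 178, 175, 173, 170, 172, 174, 175,
[... 1530 characters left out ...]
34, 30, 7, 7, 5, 3, 3, 5, 3]
mid [113, 115, 119, 165, 124, 167, 176, 183, 190, 186, 140, 111, 110, 85, 87, 83, 65, 69, 74, 84, 109, 119, 121, 123, 121, 120, 119, 121, 123, 121, 119, 124, 122, 122, 121, 123, 123, 122, 123, 124, 117, 110, 98, 92, 135, 173, 180, 185, 194, 151, 68, 133, 167, 165, 164, 167]Traceback (most recent call last):
  File "<stdin>", line 25, in <module>
    return _nx.concatenate(arrs, 1, dtype=dtype, casting=casting)
           ~~~~~~~~~~~~~~~^^^^^^^^^^^^^^^^^^^^^^^^^^^^^^^^^^^^^^^
ValueError: all the input array dimensions except for the concatenation axis must match exactly, but along dimension 0, the array at index 0 has size 518 and the array at index 1 has size 517
```

```bash
python3 - <<'E'
from h import *
im,C=load("w1");im2,C2=load("w2")
a=cv2.resize(im[160:280,235:355],(480,480),interpolation=cv2.INTER_CUBIC)
b=cv2.resize(im2[60:225,205:305],(291,480),interpolation=cv2.INTER_CUBIC)
cv2.imwrite("pics/z.png",np.hstack([a,b]))
E
```

```text
(no output)
```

View pics/z.png

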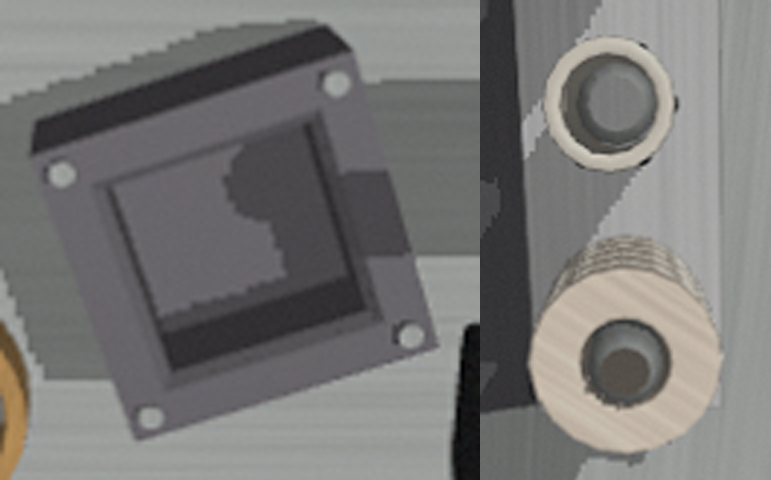

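Crop: the screws sit at (250.4,203.2), (318.8,180.2), (337.6,243.5), (272.2,264.0). The middle core's end face is centred at (249.3,95.7) and the cartridge's at (254.8,183.4).

```bash
python3 - <<'E'
from h import *
im,C=load("w1")
P=onplane(C,[(250.2,203.2),(318.7,180.2),(337.5,243.4),(272.2,263.9)],.045);print(P.mean(0),[np.linalg.norm(P[i]-P[i-1]).round(4) for i in range(4)])
P=onplane(C,np.array([(33,155),(355,55),(438,345),(135,440)])/4+np.array([235,160])-.4,.045);print(P.mean(0),[np.linalg.norm(P[i]-P[i-1]).round(4) for i in range(4)])
# disc: silhouette edges via ray casting of mask: not background(150-161 w/ sat) -> bright>163 or knob shadow; use edges
g=cv2.GaussianBlur(cv2.cvtColor(im,cv2.COLOR_BGR2GRAY),(3,3),0).astype(float)
c=np.array([293.5,88.]);pts=[]
for th in np.linspace(0,2*np.pi,72,endpoint=False):
    r=np.arange(20,30,.25);q=c+r[:,None]*[np.cos(th),np.sin(th)]
    v=cv2.remap(g.astype(np.float32),q[:,0].astype(np.float32)[None],q[:,1].astype(np.float32)[None],cv2.INTER_LINEAR)[0]
    d=np.abs(np.gradient(v));pts.append(q[d.argmax()])
pts=np.array(pts,np.float32);e=cv2.fitEllipseAMS(pts)
r=np.linalg.norm(pts-e[0],axis=1);e=cv2.fitEllipse(pts[np.abs(r-np.median(r))<2]);print("disc",e,onplane(C,e[0],.006),"knobtop",onplane(C,(297,87.5),.035))
im2,C2=load("w2")
h2=cv2.cvtColor(im2,cv2.COLOR_BGR2HSV);g2=h2[...,2]
F=onplane(C2,[(249.3,95.7),(254.8,183.4)],.1366);d=F[0]-F[1];print("faces",F,np.linalg.norm(d),"yaw",np.arctan2(-d[0],d[1]))
Pm=onplane(C2,[(252,92.5)],.1456);print("mid post top",Pm)
# size check of the face
A=onplane(C2,[(222,183.4),(287.4,183.4)],.1366);print(np.linalg.norm(A[1]-A[0]))
E
```

```text
[0.65359325 0.21913215 0.045     ] [np.float64(0.0882), np.float64(0.0883), np.float64(0.0886), np.float64(0.0889)]
[0.65289001 0.21917735 0.045     ] [np.float64(0.1033), np.float64(0.1025), np.float64(0.1012), np.float64(0.1036)]
disc ((294.227783203125, 88.01599884033203), (48.59634780883789, 49.802284240722656), 35.895469665527344) [[0.48779615 0.21800442 0.006     ]] knobtop [[0.48892237 0.21782237 0.035     ]]
faces [[ 0.60065627 -0.22529036  0.1366    ]
 [ 0.61293651 -0.30307323  0.1366    ]] 0.07874629572150618 yaw 0.15658596957958024
mid post top [[ 0.59896997 -0.22316228  0.1456    ]]
0.06761350487331437
```

```bash
python3 - <<'E'
from h import *
im,C=load("w2");g=cv2.GaussianBlur(cv2.cvtColor(im,cv2.COLOR_BGR2GRAY),(5,5),0).astype(float)
for lo,hi,z in [(172,205,0.0),(272,296,.03)]:
    pts=[]
    for v in list(range(5,150,3)):
        d=np.abs(np.gradient(g[v,lo:hi]));pts.append((lo+d.argmax(),v))
    P=onplane(C,pts,z)[:,:2]
    vx,vy,x0,y0=cv2.fitLine(P.astype(np.float32),cv2.DIST_HUBER,0,.001,.001).ravel()
    s=np.sign(vy);print(z,"yaw",np.arctan2(-vx*s,vy*s),np.std((P-[x0,y0])@[vy,-vx]), "x0",x0,y0)
E
```

```text
0.0 yaw 0.12103268 0.00040953288969044116 x0 0.5707111 -0.187878
0.03 yaw 0.11352368 0.0038304558604131274 x0 0.6970119 -0.19735898
```

```bash
cat >> h.py <<'E'
psi=.12;_a=np.radians(25)
l=np.array([-np.sin(_a)*np.cos(psi),-np.sin(_a)*np.sin(psi),np.cos(_a)]);ry=np.array([-np.sin(psi),np.cos(psi),0])
RG=np.c_[ry,np.cross(-l,ry),-l];F=np.array([.612,-.3035,.1366])
H=np.array([.6533,.2192])
E
python3 - <<'E'
from h import *
arm.move_linear(F+.07*l,RG)
arm.move_linear(F-.048*l,RG,velocity=.1)
print(arm.current_wrist_force())
arm.gripper_to(0,50);print(arm.current_grip_width()*85,arm.current_grip_force(),arm.current_wrist_force())
arm.move_linear(F+.10*l,velocity=.12);shoot("g1")
print(arm.current_grip_width()*85,arm.current_grip_force(),arm.current_wrist_force(),arm.current_clock())
cv2.imwrite("pics/s1.png",arm.capture("scene"));cv2.imwrite("pics/t1.png",arm.capture("top"))
b=cv2.imread("pics/s1.png");cv2.imwrite("pics/g1z.png",np.hstack([cv2.imread("pics/g1.png")[100:],cv2.resize(b[60:240,110:290],(284,284))]))
E
```

```text
[0.69629342 0.13104565 1.04487437]
59.5319274211003 53.78101132228039 [-3.35732049 -0.08619356  5.58952809]
59.602467733934155 54.23407848109491 [-0.21622364  0.33755477 -1.86605502] 7.6917
```

View pics/g1z.png

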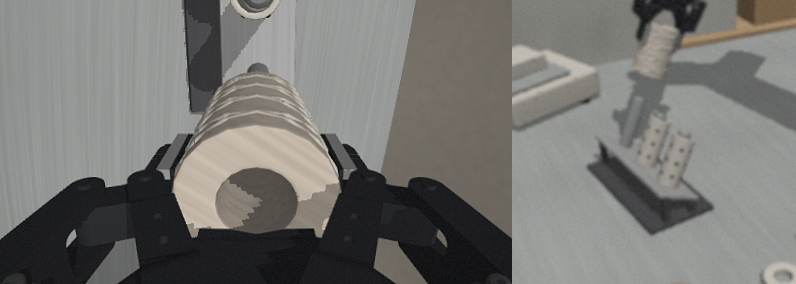

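The cartridge is held and clear of its post, and the cores are still in place. The bore shows at about (257,299), with its far edge near row 267 and the outer rim's far edge near row 226.

```bash
python3 - <<'E'
from h import *
C=cam("wrist",(np.zeros(3),np.eye(3)))
for z in(-.040,-.048,-.055):
    print(z,onplane(C,[(257,267),(257,226),(216,300),(297,300),(174,290),(341,290)],z)[:,:2].round(4).tolist())
for nm in ("down",):
    for p in ([*H,.25],): print(arm.ik(p,DOWN(np.pi)))
E
```

```text
-0.04 [[0.011, -0.0001], [0.0272, -0.0001], [-0.0033, -0.0158], [-0.0033, 0.0152], [0.001, -0.0317], [0.0009, 0.0319]]
-0.048 [[0.0154, -0.0001], [0.0303, -0.0001], [0.0022, -0.0146], [0.0022, 0.014], [0.0061, -0.0292], [0.0061, 0.0294]]
-0.055 [[0.0192, -0.0001], [0.0331, -0.0001], [0.0071, -0.0136], [0.0071, 0.013], [0.0107, -0.0271], [0.0107, 0.0272]]
[ 2.23570025e-01  4.73956950e-01  1.27566754e+00 -4.44089210e-16
  1.39196816e+00 -1.34722630e+00]
```

```bash
python3 - <<'E'
from h import *
D=DOWN(np.pi)
arm.move_linear(F+.13*l,velocity=.2)
arm.movep([.6,0,.27],D);arm.movep([*H,.2],D)
f0=np.array(arm.current_wrist_force());print(arm.current_ee_pos(),f0)
shoot("p0")
arm.move_linear([*H,.096],velocity=.12)
z=.096
while z>.0525:
    z-=.004;z=max(z,.0525)
    arm.move_linear([*H,z],velocity=.05)
    f=np.array(arm.current_wrist_force())-f0;print(round(z,4),f.round(1))
    if abs(f[2])>12 or np.hypot(*f[:2])>15: break
print(arm.current_grip_width()*85,arm.current_clock(),arm.current_ee_pos())
shoot("p1")
E
```

```text
[0.65363899 0.21740841 0.20039353] [-0.09884141 -0.04881493 -3.11369619]
0.092 [-0.5 -0.3  0.7]
0.088 [ 1.  -0.2  0.9]
0.084 [ 0.4 -0.3  1.2]
0.08 [0.7 0.5 1.2]
0.076 [ 0.3 -0.7  1. ]
0.072 [-0.4 -0.5  1.4]
0.068 [0.4 0.4 0.6]
0.064 [-0.7  0.6  0.9]
0.06 [ 0.1 -0.   0.8]
0.056 [0.4 0.  1.2]
0.0525 [-0.9  0.4  5.2]
59.85174626107921 14.0417 [0.65405227 0.21959827 0.05319362]
```

```bash
python3 - <<'E'
from h import *
arm.gripper_to(1.0);arm.move_linear([*H,.15],velocity=.2)
arm.movep([*(H-[.05,0]),.27],DOWN(np.pi));im,C=shoot("p2");print(arm.current_clock())
cv2.imwrite("pics/p2z.png",cv2.resize(im[60:330],None,fx=1.5,fy=1.5))
E
```

```text
15.75
```

View pics/p2z.png

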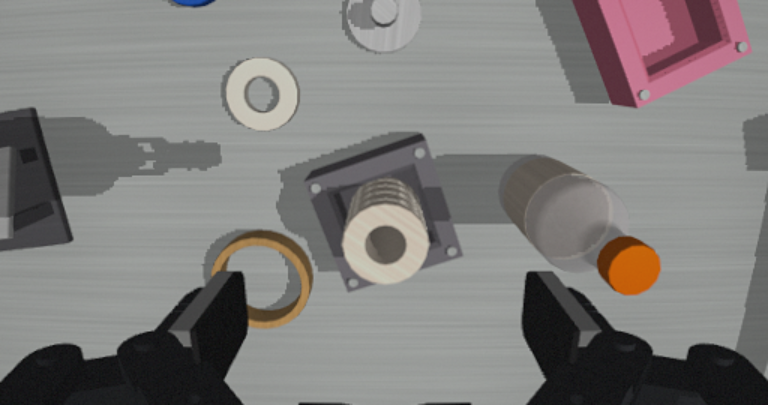

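The cartridge stands in the pocket with its top face at about (257,222) in p2; the spacer shows at about (175,122). Measuring both by mask.

```bash
python3 - <<'E'
from h import *
im,C=load("p2");hsv=cv2.cvtColor(im,cv2.COLOR_BGR2HSV)
m=((hsv[...,2]>185)&(hsv[...,1]>12)).astype(np.uint8)*255
for near,z in [((257,222),.1),((175,122),.009)]:
    roi=np.zeros_like(m);cv2.circle(roi,near,36,255,-1)
    mm=cv2.morphologyEx(m&roi,cv2.MORPH_OPEN,np.ones((3,3)))
    c=max(cv2.findContours(mm,cv2.RETR_EXTERNAL,cv2.CHAIN_APPROX_NONE)[0],key=cv2.contourArea)
    e=cv2.fitEllipse(cv2.convexHull(c));print(e,onplane(C,e[0],z))
    # inner hole
    inner=(255-mm);n,lab,st,ce=cv2.connectedComponentsWithStats(inner)
    i=min(range(1,n),key=lambda i:np.hypot(*(ce[i]-near)));print("hole",st[i],ce[i],onplane(C,ce[i],z))
    w=max(e[1]);print("diam",np.linalg.norm(np.diff(onplane(C,[(e[0][0]-w/2,e[0][1]),(e[0][0]+w/2,e[0][1])],z),axis=0)))
E
```

```text
((256.6531982421875, 222.37925720214844), (51.87380599975586, 55.44401931762695), 90.19697570800781) [[0.65288234 0.21981597 0.1       ]]
hole [243 210  29  27 613] [256.67699837 222.82871126] [[0.65339314 0.21984127 0.1       ]]
diam 0.059150143789469714
((174.09548950195312, 122.32770538330078), (45.708126068115234, 48.603538513183594), 145.67442321777344) [[0.55181437 0.11462532 0.009     ]]
hole [162 110  25  26 498] [174.00200803 122.42771084] [[0.5519386  0.11449719 0.009     ]]
diam 0.0627209909038652
```

```bash
python3 - <<'E'
from h import *
S=np.array([.5520,.1144]);D=DOWN(np.pi)
arm.movep([*S,.10],D);arm.gripper_to(.85)
arm.move_linear([*S,.010],velocity=.12)
f0=np.array(arm.current_wrist_force());z=.010
while z>-.012:
    z-=.0015;arm.move_linear([*S,z],velocity=.03)
    f=np.array(arm.current_wrist_force())-f0
    if abs(f[2])>3: break
print("contact",z,f.round(1),arm.current_ee_pos())
z+=.0025 if abs(f[2])>3 else 0
arm.move_linear([*S,z],velocity=.03)
arm.gripper_to(0,40);print(arm.current_grip_width()*85,arm.current_grip_force(),(np.array(arm.current_wrist_force())-f0).round(1),arm.current_ee_pos(),z)
arm.move_linear([*S,z+.03],velocity=.1);shoot("s2");print(arm.current_grip_width()*85,arm.current_clock())
E
```

```text
contact -0.009499999999999998 [-3.2 -0.4 11.2] [ 0.55211438  0.11438936 -0.00851308]
60.93055133427405 46.750577427155804 [-3.6 -0.1 19.6] [ 0.55281823  0.1145398  -0.00523158] -0.0069999999999999975
60.40910042421302 22.0417
```

```bash
python3 - <<'E'
from h import *
im,_=load("s2");C=cam("wrist",(np.zeros(3),np.eye(3)))
uv=proj(C,[(0,0,-.0192),(.031,0,-.0192),(-.031,0,-.0192)]);print(uv)
hsv=cv2.cvtColor(im,cv2.COLOR_BGR2HSV)
m=((hsv[...,2]>170)&(hsv[...,1]>12)).astype(np.uint8)*255
c=max(cv2.findContours(m,cv2.RETR_EXTERNAL,cv2.CHAIN_APPROX_NONE)[0],key=lambda c:cv2.contourArea(c) if cv2.pointPolygonTest(cv2.convexHull(c),tuple(map(float,uv[0])),True)>-15 else 0)
e=cv2.fitEllipse(cv2.convexHull(c));print(e,onplane(C,e[0],-.0192),cv2.boundingRect(c))
cv2.imwrite("pics/s2z.png",im[120:])
E
```

```text
[[255.23686102 266.51214361]
 [255.11426372 199.20739569]
 [255.34974895 324.83294855]]
((260.3296813964844, 302.70257568359375), (38.2259407043457, 111.81343841552734), 87.16805267333984) [[-0.01868783  0.0023118  -0.0192    ]] (202, 290, 114, 34)
```

View pics/s2z.png

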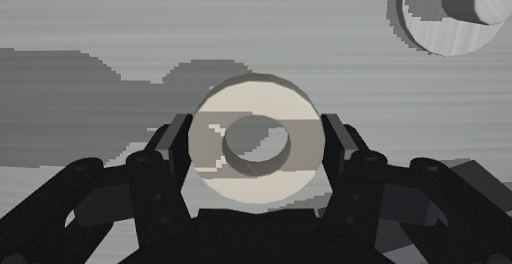

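The ring is held level and centred: its top face spans rows about 201–324, against 199–325 predicted for a centred ring.

```bash
python3 - <<'E'
from h import *
D=DOWN(np.pi);T=np.array([.6532,.2197])
arm.move_linear([.552,.1144,.15],velocity=.25)
arm.movep([*T,.15],D);arm.move_linear([*T,.100],velocity=.12)
f0=np.array(arm.current_wrist_force());z=.100
while z>.092:
    z-=.001;arm.move_linear([*T,z],velocity=.03)
    f=np.array(arm.current_wrist_force())-f0
    if f[2]>3: break
print("contact",z,f.round(1),arm.current_ee_pos())
arm.gripper_to(.85);arm.move_linear([*T,.15],velocity=.2)
arm.movep([*(T-[.05,0]),.27],D);im,C=shoot("p3");print(arm.current_clock())
hsv=cv2.cvtColor(im,cv2.COLOR_BGR2HSV);m=((hsv[...,2]>185)&(hsv[...,1]>12)).astype(np.uint8)*255
near=tuple(map(int,proj(C,[(*T,.114)])[0]));roi=np.zeros_like(m);cv2.circle(roi,near,36,255,-1)
mm=cv2.morphologyEx(m&roi,cv2.MORPH_OPEN,np.ones((3,3)))
c=max(cv2.findContours(mm,cv2.RETR_EXTERNAL,cv2.CHAIN_APPROX_NONE)[0],key=cv2.contourArea)
e=cv2.fitEllipse(cv2.convexHull(c));print(near,e,onplane(C,e[0],.114))
E
```

```text
contact 0.094 [-2.3  0.4  4.4] [0.65334751 0.21974149 0.09475765]
26.7417
(256, 227) ((256.28997802734375, 226.4826202392578), (54.1976318359375, 58.03437805175781), 89.31246948242188) [[0.65231665 0.2199644  0.114     ]]
```

```bash
python3 - <<'E'
from h import *
D=DOWN(np.pi);K=np.array([.4883,.2179]);T=np.array([.6530,.2198])
arm.movep([*K,.10],D);arm.gripper_to(.5)
arm.move_linear([*K,.0105],velocity=.12)
f0=np.array(arm.current_wrist_force())
arm.gripper_to(0,40);p=np.array(arm.current_ee_pos());print(arm.current_grip_width()*85,arm.current_grip_force(),(np.array(arm.current_wrist_force())-f0).round(1),p)
arm.move_linear([*K,.16],velocity=.2);im,_=shoot("d1");print(arm.current_grip_width()*85,arm.current_clock())
cv2.imwrite("pics/d1z.png",im[120:])
E
```

```text
20.373154786467502 39.00846183300018 [-0.4  0.6  5.8] [0.48905059 0.21815093 0.01149136]
20.477760761521697 30.1333
```

View pics/d1z.png

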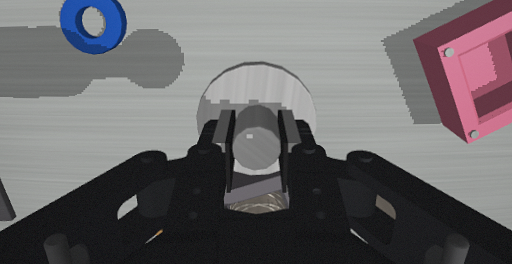

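Disc held by the knob: knob top at about (256,267), disc far edge at about row 183.

```bash
python3 - <<'E'
from h import *
D=DOWN(np.pi);T=np.array([.6530,.2198])
C=cam("wrist",(np.zeros(3),np.eye(3)))
print("knob",onplane(C,(256,267),-.0235),"edge",onplane(C,(256,183),.0035))
arm.movep([*T,.18],D);arm.move_linear([*T,.131],velocity=.12)
f0=np.array(arm.current_wrist_force());z=.131
while z>.1225:
    z-=.001;arm.move_linear([*T,z],velocity=.03)
    f=np.array(arm.current_wrist_force())-f0
    if f[2]>3: break
print("contact",z,f.round(1),arm.current_ee_pos())
arm.gripper_to(.6);arm.move_linear([*T,.2],velocity=.15)
arm.movep([*(T-[.06,0]),.30],D);im,C=shoot("p4");print(arm.current_clock())
s=arm.capture("scene");cv2.imwrite("pics/s4.png",s)
cv2.imwrite("pics/end.png",np.hstack([im[60:330],cv2.resize(s[190:330,215:355],(270,270))]))
E
```

```text
knob [[ 0.00211835  0.00034434 -0.0235    ]] edge [[0.03243883 0.00033923 0.0035    ]]
contact 0.125 [-1.1 -0.6  3.7] [0.65325818 0.21988204 0.12550877]
34.5333
```

View pics/end.png

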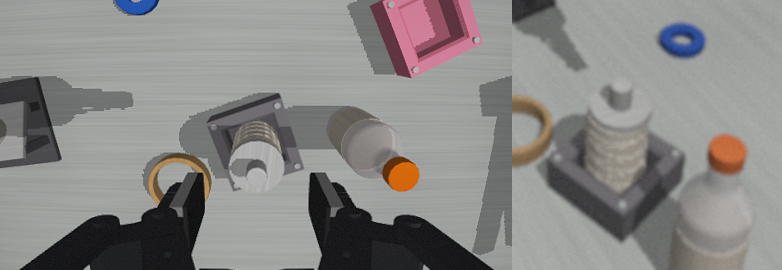

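The final views show the stack standing in the grey holder: cartridge, ring, then disc with knob up, all aligned and flat. The disc touched down at z 0.1255, exactly as predicted. Handing in.

```bash
python3 - <<'E'
from h import *
print(arm.close_job())
E
```

```text
the job is handed in; nothing more can be done
None
```

I handed the job in at about 34.5 s on the robot clock: the cartridge is seated in the grey holder with the ring and the knob-up disc on top, each looking centred and flat in the last pictures; the system gave no verdict.

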